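# Set the rivet under the punch and hold the inspection mirror on it

### The job

On the riveting stand, slide the wooden carriage by its upright black knob until the rivet head on the metal strip sits centrally under the pointed punch, and let go of the knob. Then take the sprung inspection mirror by the bar on its top and turn it until the small camera on the swing arm sees the punch tip reflected in the middle of the glass. Finish while still holding the mirror steady at that angle, with the rivet still under the punch and the loose things round the stand left where they are.

Things in the scene. Friction and masses are not known exactly. Their poses are not given: they have to be found in the camera images.
- stand: riveting stand: grey base plate 205 x 390 x 12 mm, fixed, at another place and yaw each time. Origin on the table, z up; the carriage slides along its y, the C-frame stands on its far (+x) side. In this frame: punch tip (50, -10, 56) mm, mirror pivot x -30, y -130 mm. The C-frame (column at (107, -10) mm, arm along x) is 112 mm high; only knob and mirror stand higher
- tip (a point): point of the fixed dark steel punch that hangs from the C-frame's arm, 56 mm above the table and 4.5 mm above the rivet head when that lies below it
- rivet (a point): top centre of the dark steel rivet head (12 mm across, 2.5 mm high) on the aluminium strip of the carriage; it runs along the stand's y through the place under the tip
- carriage_knob (a point): middle of the gripping part of the carriage's upright black knob: a round cylinder 24 mm across and 36 mm high, its top 118 mm and this point 98 mm above the table, on a thinner 12 mm neck; 100 mm from the rivet in the stand's +y
- carriage (a joint): travel of the carriage along the stand's +y in m: 0 = rivet exactly under the tip; starts at 0.04 to 0.08; stops at -0.03 and 0.09. It drags with about 1.5 N and stays where it is left
- mirror_bar (a point): centre of the black bar on top of the mirror, by which it is turned: 12 mm thick (along this frame's x), 50 mm long (y), 36 mm high (z). This point is on the upright pivot axis, 131 mm above the table; the bar's top is at 149 mm. The frame turns with the mirror; its x is the way the glass faces
- mirror (a joint): angle of the mirror in rad about its upright pivot, counter-clockwise from above. 0 = at rest against its stop, the glass then facing 45 degrees (0.785 rad) counter-clockwise from the stand's x; goes to 1.4. A weak spring (0.005 N m at rest, 0.025 N m more per rad) takes it back to 0 when let go
- mirror_face (a point): centre of the glass (56 wide x 62 mm high, upright), 63 mm above the table; the pivot axis runs in the glass face. Axes as those of mirror_bar
- camera: black camera (34 x 38 x 36 mm) on a flat swing arm, fixed, 105 to 155 degrees counter-clockwise from the stand's x. Origin on the table on the mirror's pivot; x points from pivot to camera, which looks back along it into the glass. It sees the tip mid-glass when the glass faces half-way between the horizontal directions pivot-to-camera and pivot-to-tip
- lens (a point): front of the camera's lens, 121 mm from the mirror's pivot axis and 63 mm above the table; axes as those of camera
- tip_image (a point): no object but a point in the air: where the tip's reflection appears behind the glass, 144 mm from the pivot. It goes round the pivot twice as fast as the mirror. The camera sees it mid-glass when it is on the line from the lens through the pivot, beyond the pivot (y = 0, x = -0.144 in camera's frame)
- weight: bystander: loose ground steel weight 40 x 62 x 51 mm with a black knob, right of the stand; origin under its middle
- tape: bystander: loose roll of masking tape, 92 mm across, 24 mm high, left of the stand; origin under its middle

How it is judged:
On the way, in this order (a step that is already met when the one before it is completed fails the run):
1. the rivet head is under the punch tip, and the knob is let go (horizontal distance between rivet and tip below 0.005 m and contact force between the fingers and carriage below 0.1 N), for 0.3 s.
2. the mirror, held by the fingers, shows the camera the punch tip (horizontal distance between rivet and tip below 0.005 m and y of tip_image in the frame of camera between -0.02 and 0.02 m and x of tip_image in the frame of camera below 0 m and contact force between the fingers and mirror above 0.3 N), for 0.3 s.
At the end, for the whole second after the job is handed in: Rivet centre within 5 mm (horizontally) of the punch tip; carriage not touched; the mirror is held still by the fingers with the tip's reflection within 20 mm of the camera's line of sight (the mirror within about 4 degrees of the right angle), through the last second (all of step 2 and contact force between the fingers and carriage below 0.1 N and velocity of joint mirror between -0.1 and 0.1 rad/s and distance of each of weight, tape from where it was at the start of the episode below 0.025 m); the arm keeps its last pose, push and grip.
It fails at once if the steel weight is moved more than 25 mm (distance of weight from where it was at the start of the episode above 0.025 m).
It fails at once if the masking tape is moved more than 25 mm (distance of tape from where it was at the start of the episode above 0.025 m).
It also fails if it takes over 56 s, if anything falls off the work surface, if the arm or the gripper's body presses on something with over 40 N, if the wrist force passes 120 N, or if a joint passes its speed limit or range.

### The arm

A 6-joint arm with a two-finger parallel gripper is mounted at the origin on a cart in front of the work surface, level with it; the furniture and walls round the work are solid. World frame = base frame: x ahead of the robot, y to its left, z up, the work surface at z = 0. Lengths are in m, angles in rad, forces in N, time in s.
With the tool pointing down it reaches from about 0.375 to 0.975 m from the base axis. Payload 3.8 kg.
Tool frame: the origin (TCP) lies midway between the tips of the shut fingers; the grasp point (between the pads) lies 19 mm behind it; z points along the fingers, y is the line along which they close (so a half turn about z gives the same grasp; the last joint's range is limited). The gripper opens to 85 mm and grips with 20 to 120 N. Pads are 22 mm wide; open, the fingers measure 114 mm over their backs; the gripper's body (76 mm by 85 mm) begins 54 mm behind the grasp point. The pads swing forward as they close: fully open they stand 13 mm farther back than shut.
Start: joints at [-1.356, 0.264, 1.604, -0, 1.274, -0.037], TCP at [0.168, -0.654, 0.231] pointing down, gripper open.
Joint ranges: [-2.63, 2.63], [-0.94, 2.18], [0.31, 2.57], [-1.31, 4.45], [0, 2.66], [-2.55, 2.55]. Speed limits (rad/s): [2.57, 2.57, 3.14, 3.14, 3.14, 3.14].

### API

Orientations are given as a rotation vector (axis times angle).
In Python, from workcell import bot gives the robot as it stands.
- The arm moves only by the tool step_arm, never from a script. Its argument "motion" is a list of rows, each a list of 5 numbers: the finger opening in cm, from 0 to 8.54, then the shift along the tool's x, y, z in cm, then the turn about the tool's z in degrees. In form: [[claw, dx, dy, dz, twist], ...]. A call has 1 to 20 rows; each row is the pose to reach, as a shift and turn from the pose commanded when the call began, along the tool's axes at that moment; what a row does not reach only later rows make up. A row lasts 1/10 s, in which the tool goes at most 50 mm and 8.59 degrees, less where a joint would pass 70% of its speed; a pose out of reach is approached as far as the arm can. A call with a gripper value outside its range is refused whole. The fingers move at their own pace and stop on an object; "force" is the grip in N (left out, the last holds). Time passes only in rows, so rows that repeat a pose let the fingers close. It gives the time, the measured TCP pose, the force, the opening and the grip force at its end, in the units of the state.
- bot.read_state(): the state, without advancing time (a new reading comes with each control period).
- bot.read_camera(name): name is "scene" or "top" or "wrist"; returns (picture, depth): 384x512x3 uint8, red, green, blue; 384x512 float32, m along the optical axis (not along the pixel's ray), 0 where there is no reading.
- bot.calibration(name): a dict with "mtx" (3x3 intrinsics, pixels), "origin" and "orientation" of the camera in the world; the wrist camera has in their place "T_tool_cam" (4x4, takes a point from camera to tool coordinates, whose origin is the TCP and whose axes are the flange's). Camera axes: x right, y up, looking along -z (the intrinsics and any distortion apply to the point x, -y, -z); pixel columns grow to the right and rows downward; lengths in m; the calibration is good to about 2 mm. A picture is of the moment at which its call begins: read the wrist's pose just before it. calibration takes no time and is no camera call.
- bot.finish_job(): hands the job in; it is judged then, once.
The state is a dict: "time": time; "q": joint angles; "joint_vel": joint speeds; "joint_torque": joint torques, N m; "tool_pos": TCP position; "tcp_rot": TCP orientation; "wrist_force": force on the tool from outside, world axes, zero at the start; "torque": the same for the moment, N m; "width": opening from 0.0 (shut) to 1.0 (fully open); "grip_force": force on a finger pad.
Only numpy, scipy, OpenCV 4.12 (cv2) and the standard library are available. Lean on these libraries where they do the work, as an engineer would, in place of code of your own. Each camera call takes 0.05 s, during which the arm holds its last target. There are 200 camera calls.

## Working session

There is one attempt and no reset: what is moved stays moved. The work goes in short steps, Python scripts to look and compute and a tool call to move; the robot and the scene stay as the last step left them, time stands still between calls to the robot, and variables do not carry over. Pictures are saved under pics/ and viewed, at most 10 in all, crops included, and the job is handed in when it is done.

Besides the shell and the picture viewer there is one more tool, called after ">>>" as name(argument=value, ...) on one line, values as JSON. step_arm: Moves the arm, as the interface text tells. Its arguments: {"type":"object","properties":{"motion":{"type":"array","items":{"type":"array","items":{"type":"number"}}},"force":{"type":"number"}},"required":["motion"]}

```bash
mkdir -p pics; ls; cat > h.py <<'E'
import numpy as np, cv2
from scipy.spatial.transform import Rotation as R
from workcell import bot
def cam(name):
    s=bot.read_state(); im,d=bot.read_camera(name); c=bot.calibration(name)
    if 'T_tool_cam' in c:
        T=np.eye(4); T[:3,:3]=R.from_rotvec(s['tcp_rot']).as_matrix(); T[:3,3]=s['tool_pos']
        T=T@np.array(c['T_tool_cam'])
    else:
        T=np.eye(4); o=np.array(c['orientation'])
        T[:3,:3]=o if o.shape==(3,3) else R.from_rotvec(o).as_matrix(); T[:3,3]=c['origin']
    return im,d,np.array(c['mtx']),T,c
def ray(K,T,u,v):
    d=np.linalg.inv(K)@[u,v,1]; return T[:3,3],T[:3,:3]@(d*[1,-1,-1])
def onz(K,T,u,v,z):
    o,d=ray(K,T,u,v); return o+d*(z-o[2])/d[2]
def bydepth(K,T,u,v,dep):
    o,d=ray(K,T,u,v); return o+d*dep
def tri(r):
    A=0;b=0
    for o,d in r:
        d=d/np.linalg.norm(d); P=np.eye(3)-np.outer(d,d); A=A+P; b=b+P@o
    return np.linalg.solve(A,b)
def cloud(d,K,T):
    v,u=np.mgrid[:d.shape[0],:d.shape[1]]
    p=np.stack([u,v,np.ones_like(u)],-1)@np.linalg.inv(K).T*[1,-1,-1]*d[...,None]
    return p@T[:3,:3].T+T[:3,3]
E
python3 - <<'E'
from h import *
ims=[]
for n in ['scene','top']:
    im,d,K,T,c=cam(n); np.savez(n+'.npz',im=im,d=d,K=K,T=T); ims.append(im)
    print(n,{k:(v if k!='mtx' else np.round(v,1).tolist()) for k,v in c.items()})
    cv2.imwrite(f'pics/{n}0.png',cv2.resize(im[...,::-1],(800,600)))
print(bot.read_state(), bot.calibration('wrist'))
E
```

```text
pics
scene {'mtx': [[499.5, 0.0, 261.2], [0.0, 499.5, 185.1], [0.0, 0.0, 1.0]], 'origin': array([0.03331638, 0.89058479, 1.22865567]), 'orientation': array([ 0.234656  , -0.9525688 , -2.45739144])}
top {'mtx': [[491.0, 0.0, 261.9], [0.0, 491.0, 191.6], [0.0, 0.0, 1.0]], 'origin': array([ 0.29515788, -0.01708552,  1.79267834]), 'orientation': array([ 0.11165142, -0.09984519, -1.55472799])}
{'time': 0.1, 'q': array([-1.35588455e+00,  2.64727194e-01,  1.60527671e+00, -8.83935371e-07,
        1.27372884e+00, -3.69099651e-02]), 'joint_vel': array([-0.00094833, -0.00218998, -0.00281227, -0.00148664,  0.00087883,
       -0.00219303]), 'joint_torque': array([ 4.59917483e-04, -5.16708398e+01, -3.68589735e+01, -1.08222007e-04,
        6.29884045e-03, -2.96783014e-06]), 'tool_pos': array([ 0.16803296, -0.65303798,  0.23003206]), 'tcp_rot': array([-3.11460810e+00, -3.94249050e-01,  2.99913985e-04]), 'wrist_force': array([-0.35019176,  0.90145761,  0.01566001]), 'torque': array([0.02324989, 0.0258298 , 0.00105653]), 'grip_force': 0.0, 'width': 0.9988070763397875} {'mtx': array([[301.72304429,   0.        , 258.75334951],
       [  0.        , 301.72304429, 188.07353384],
       [  0.        ,   0.        ,   1.        ]]), 'T_tool_cam': array([[-8.85934025e-04,  9.55341422e-01,  2.95502931e-01,
         7.52031028e-02],
       [ 9.99999602e-01,  8.14325169e-04,  3.65394368e-04,
        -2.51183717e-04],
       [ 1.08440901e-04,  2.95503137e-01, -9.55341763e-01,
        -1.42800049e-01],
       [ 0.00000000e+00,  0.00000000e+00,  0.00000000e+00,
         1.00000000e+00]])}
```

View pics/scene0.png

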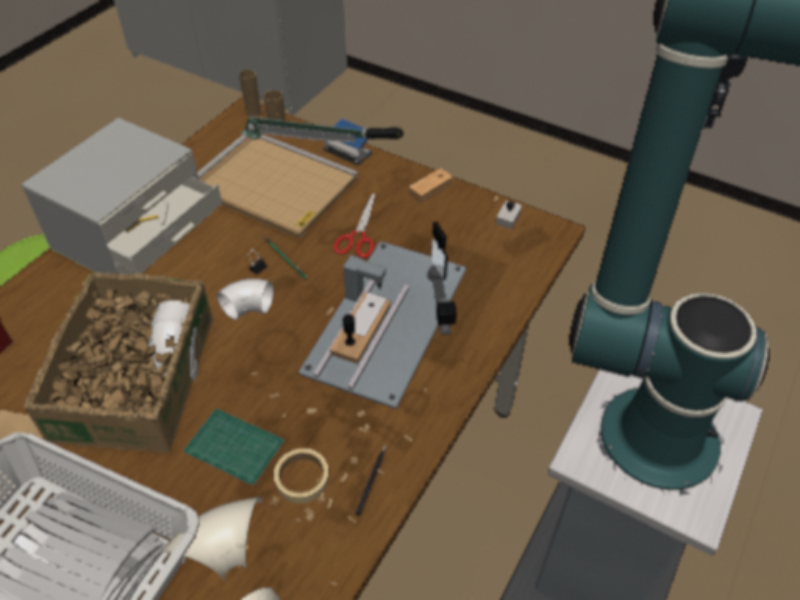

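View pics/top0.png

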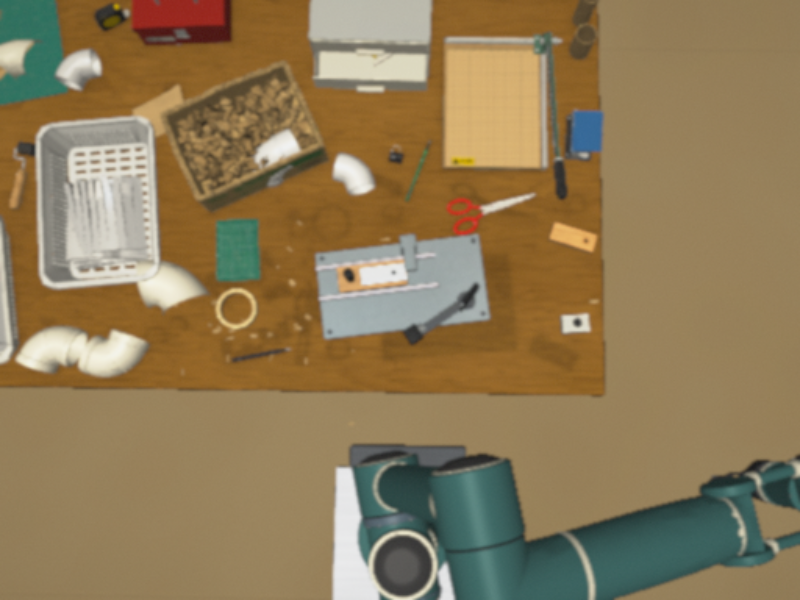

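The pictures show the stand: plate corners in the 800x600 top view at about (316,253), (477,235), (490,320) and (325,338). The knob is at (348,275), the rivet at (394,271), the mirror bar at (470,295) and the camera at (413,333). The weight is at (575,323) and the tape at (236,308). Next I measure the plate in both views.

```bash
cat > a.py <<'E'
from h import *
for n in ['top','scene']:
    f=np.load(n+'.npz'); im,d,K,T=[f[k] for k in ('im','d','K','T')]
    P=cloud(d,K,T)
    hsv=cv2.cvtColor(im,cv2.COLOR_RGB2HSV)
    m=(np.abs(P[...,2]-0.012)<0.012)&(P[...,0]>.35)&(P[...,0]<.85)&(np.abs(P[...,1])<.35)
    m&=(hsv[...,1]<75)&(hsv[...,2]>70)&(im[...,2]>=im[...,0])
    m=cv2.morphologyEx(m.astype(np.uint8),cv2.MORPH_CLOSE,np.ones((7,7)))
    cs=cv2.findContours(m,cv2.RETR_EXTERNAL,cv2.CHAIN_APPROX_NONE)[0]
    c=max(cs,key=cv2.contourArea)[:,0]
    q=np.array([onz(K,T,u,v,.012)[:2] for u,v in c])
    r=cv2.minAreaRect((q*1000).astype(np.float32)); print(n,r)
    print('plate z',np.median(P[m>0][:,2]))
    # tall things
    w=(P[...,2]>.09)&(P[...,2]<.16)&(np.hypot(P[...,0]-r[0][0]/1e3,P[...,1]-r[0][1]/1e3)<.2)
    k,l,st,ce=cv2.connectedComponentsWithStats(w.astype(np.uint8))
    for i in range(1,k):
        if st[i,4]>4: print(ce[i].round(1),st[i],np.median(P[l==i],0).round(4),P[l==i][:,2].max().round(4))
E
python3 a.py
```

```text
top ((565.1943969726562, 16.538833618164062), (206.31008911132812, 382.78656005859375), 7.602492332458496)
plate z 0.013852007725729365
[261.1 160.8] [255 150  12  24 210] [0.6335 0.0016 0.1123] 0.124
[222.2 174.6] [219 171   7   8  45] [0.5785 0.1356 0.1191] 0.1269
[299.9 188.1] [295 181  12  17  75] [ 0.5328 -0.1317  0.1464] 0.1577
scene ((555.8256225585938, 15.2054443359375), (225.41134643554688, 387.732666015625), 7.710415363311768)
plate z 0.012558444695320636
[281.3 152.9] [277 142  10  25 143] [ 0.5301 -0.129   0.1331] 0.1547
[232.7 172.4] [220 164  27  17 286] [0.6296 0.0051 0.1098] 0.1182
[223.2 206.9] [219 201   9  14  94] [0.5764 0.1375 0.1121] 0.1214
```

>>> step_arm(motion=[[8.5,56,-53,-10,7],[8.5,56,-53,-10,7],[8.5,56,-53,-10,7],[8.5,56,-53,-10,7],[8.5,56,-53,-10,7],[8.5,56,-53,-10,7],[8.5,56,-53,-10,7],[8.5,56,-53,-10,7],[8.5,56,-53,-10,7],[8.5,56,-53,-10,7],[8.5,56,-53,-10,7],[8.5,56,-53,-10,7],[8.5,56,-53,-10,7],[8.5,56,-53,-10,7],[8.5,56,-53,-10,7],[8.5,56,-53,-10,7],[8.5,56,-53,-10,7],[8.5,56,-53,-10,7]])

```text
time: 1.9
tool_pos: [0.5782, -0.0004, 0.3305]
tcp_rot: [3.134, 0.206, -0.003]
wrist_force: [-0.7, -0.3, -0.1]
width: 0.997
grip_force: 0.0
```

```bash
python3 - <<'E'
from h import *
im,d,K,T,c=cam('wrist'); np.savez('w1.npz',im=im,d=d,K=K,T=T); print(T.round(3))
cv2.imwrite('pics/w1.png',cv2.resize(im[...,::-1],(800,600),interpolation=cv2.INTER_CUBIC))
E
```

```text
[[ 0.13   0.947  0.295  0.653]
 [-0.992  0.124  0.039  0.01 ]
 [ 0.    -0.297  0.955  0.473]
 [ 0.     0.     0.     1.   ]]
```

View pics/w1.png

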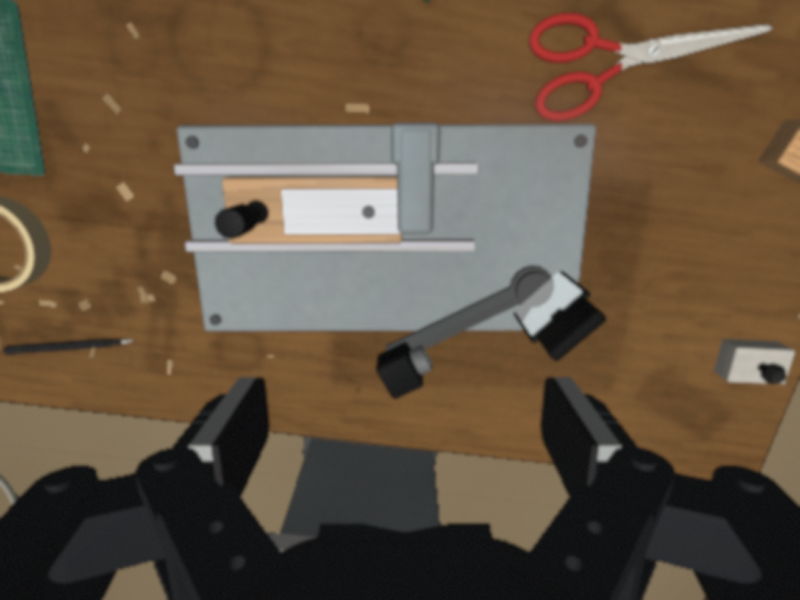

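The wrist view (800x600) shows the plate corners at (177,126), (595,126), (582,332) and (206,331), the knob top at (232,221) and the rivet at (368,212). The C-arm spans columns 397–435 with its top at z=112 mm. The mirror turntable is at (532,286), the bar at about (575,328) and the camera at (402,368).

```bash
cat > b.py <<'E'
from h import *
import sys
f=np.load(sys.argv[1]); im,d,K,T=[f[k] for k in ('im','d','K','T')]
P=cloud(d,K,T); hsv=cv2.cvtColor(im,cv2.COLOR_RGB2HSV)
s=.64
for n,u,v,z in [('c1',177,126,.012),('c2',595,126,.012),('c3',582,332,.012),('c4',206,331,.012),('rivet',368,212,.0515),('knobtop',232,221,.118),('disc',532,286,.014),('armL',397,235,.112),('armR',434,235,.112)]:
    print(n,onz(K,T,u*s,v*s,z).round(4), 'depth z',P[int(v*s),int(u*s)].round(4))
m=(np.abs(P[...,2]-0.012)<0.006)&(im[...,2].astype(int)>=im[...,0])&(hsv[...,2]>70)
m=cv2.morphologyEx(m.astype(np.uint8),cv2.MORPH_CLOSE,np.ones((5,5)))
c=max(cv2.findContours(m,cv2.RETR_EXTERNAL,cv2.CHAIN_APPROX_NONE)[0],key=cv2.contourArea)[:,0]
q=np.array([onz(K,T,u,v,.012)[:2] for u,v in c])
print('plate',cv2.minAreaRect((q*1000).astype(np.float32)))
ctr=np.array([.555,.005])
w=(P[...,2]>.085)&(P[...,2]<.165)&(np.hypot(P[...,0]-ctr[0],P[...,1]-ctr[1])<.2)
k,l,st,ce=cv2.connectedComponentsWithStats(w.astype(np.uint8))
for i in range(1,k):
    if st[i,4]>10:
        zt=np.percentile(P[l==i][:,2],80); t=(l==i)&(np.abs(P[...,2]-zt)<.006)
        Q=P[t]; print('tall',ce[i].round(1),st[i],'ztop',zt.round(4),cv2.minAreaRect((Q[:,:2]*1000).astype(np.float32)))
E
python3 b.py w1.npz
```

```text
c1 [0.6441 0.2199 0.012 ] depth z [ 6.447e-01  2.260e-01 -5.000e-04]
c2 [ 0.6943 -0.1624  0.012 ] depth z [ 6.961e-01 -1.656e-01 -5.000e-04]
c3 [ 0.4933 -0.1997  0.012 ] depth z [ 0.5414 -0.1366  0.1494]
c4 [0.4431 0.1921 0.012 ] depth z [0.444  0.1938 0.0112]
rivet [0.5942 0.0344 0.0515] depth z [0.5951 0.0352 0.0518]
knobtop [0.5834 0.1313 0.118 ] depth z [0.5841 0.1315 0.1191]
disc [ 0.5364 -0.1364  0.014 ] depth z [ 0.54   -0.1311  0.0284]
armL [0.588  0.0068 0.112 ] depth z [0.5769 0.0065 0.0474]
armR [ 0.5917 -0.0215  0.112 ] depth z [ 0.5754 -0.0288  0.0132]
plate ((560.2028198242188, 14.291122436523438), (218.75099182128906, 384.0173645019531), 7.575413227081299)
tall [265.  111.4] [ 250   79   31   71 1820] ztop 0.1127 ((630.589599609375, -0.7559108734130859), (80.13896179199219, 34.97987747192383), 7.891108989715576)
tall [150.1 141.3] [137 131  28  22 473] ztop 0.1186 ((581.6102905273438, 133.7783660888672), (22.503528594970703, 22.45285415649414), 7.719506740570068)
tall [362.4 207.5] [ 337  184   51   48 1233] ztop 0.1487 ((536.7660522460938, -133.83099365234375), (12.344088554382324, 48.88543701171875), 52.50811004638672)
```

>>> step_arm(motion=[[8.5,1,-5,0,0],[8.5,2.1,-9,2,0],[8.5,2.1,-13.2,5,0],[8.5,2.1,-13.2,10,0],[8.5,2.1,-13.2,15,0],[8.5,2.1,-13.2,16,0],[8.5,2.1,-13.2,16,0]])

```text
time: 2.65
tool_pos: [0.5801, 0.131, 0.1688]
tcp_rot: [3.134, 0.201, -0.009]
wrist_force: [0.2, -0.8, 0.4]
width: 0.994
grip_force: 0.0
```

```bash
python3 - <<'E'
from h import *
im,d,K,T,c=cam('wrist'); np.savez('w2.npz',im=im,d=d,K=K,T=T); s=bot.read_state(); print(s['tool_pos'],s['tcp_rot'])
print(T.round(3))
cv2.imwrite('pics/w2.png',cv2.resize(im[...,::-1],(800,600),interpolation=cv2.INTER_CUBIC))
E
python3 b.py w2.npz
```

```text
[0.5822843  0.13154835 0.17179094] [ 3.13497297e+00  2.00853920e-01 -8.19094359e-04]
[[ 0.127  0.946  0.299  0.655]
 [-0.992  0.121  0.039  0.141]
 [ 0.    -0.301  0.954  0.311]
 [ 0.     0.     0.     1.   ]]
c1 [0.6489 0.2771 0.012 ] depth z [6.493e-01 2.827e-01 3.000e-04]
c2 [0.6806 0.0291 0.012 ] depth z [6.821e-01 2.560e-02 3.000e-04]
c3 [0.55   0.0051 0.012 ] depth z [0.5502 0.0054 0.0113]
c4 [0.5182 0.2598 0.012 ] depth z [ 0.5131  0.266  -0.0012]
rivet [0.6182 0.1562 0.0515] depth z [0.6152 0.1582 0.0265]
knobtop [0.617  0.2072 0.118 ] depth z [ 5.939e-01  2.483e-01 -5.000e-04]
disc [0.5783 0.0464 0.014 ] depth z [0.5877 0.0584 0.0502]
armL [0.6187 0.1394 0.112 ] depth z [0.6071 0.139  0.0467]
armR [0.6207 0.1238 0.112 ] depth z [0.6099 0.1189 0.0482]
plate ((568.81982421875, 32.81700134277344), (201.05340576171875, 352.8126525878906), 7.735445499420166)
tall [454.9 148.7] [ 420   96   80  118 6943] ztop 0.1124 ((630.55615234375, -0.3218040466308594), (81.55623626708984, 36.031494140625), 8.042970657348633)
tall [254.9 200.3] [ 238  178   35   45 1214] ztop 0.1186 ((581.4927368164062, 134.371826171875), (22.926227569580078, 22.895843505859375), 53.78555679321289)
```

View pics/w2.png

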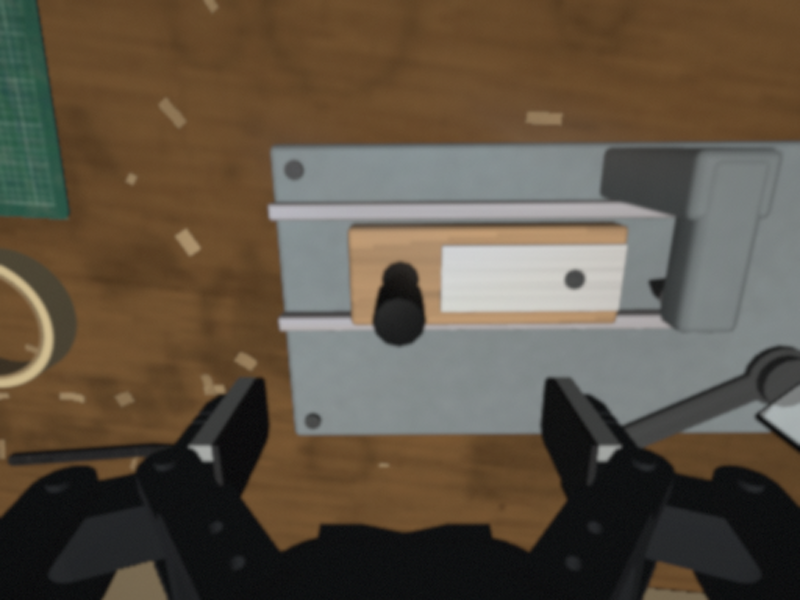

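The second wrist view puts the knob at (400,318), the rivet at (575,279) and part of the punch at (655,288). It gives the knob at (0.5815, 0.1342) with its top at 0.1186 m, matching the first view and the stated 118 mm. Now I descend and grip.

>>> step_arm(motion=[[8.5,0,-0.2,4,0],[8.5,0,-0.2,7.5,0],[8.5,0,-0.2,9.1,0],[8.5,0,-0.2,9.1,0],[2,0,-0.2,9.1,0],[2,0,-0.2,9.1,0],[2,0,-0.2,9.1,0],[2,0,-0.2,9.1,0],[2,0,-0.2,9.1,0],[2,0,-0.2,9.1,0]], force=25)

```text
time: 3.7
tool_pos: [0.5829, 0.1348, 0.0817]
tcp_rot: [-3.135, -0.204, -0.003]
wrist_force: [-0.7, -0.7, 6.0]
width: 0.275
grip_force: 24.6
```

```bash
cat > r.py <<'E'
from h import *
import sys
# rivet vs C-arm along stand y, from wrist picture
im,d,K,T,c=cam('wrist'); s=bot.read_state(); print(s['time'],s['tool_pos'],s['width'],s['grip_force'],s['wrist_force'])
np.savez(sys.argv[1],im=im,d=d,K=K,T=T)
P=cloud(d,K,T); g=im.max(2)
a=np.radians(7.6); X=np.array([np.cos(a),np.sin(a)]); Y=np.array([-np.sin(a),np.cos(a)])
strip=(np.abs(P[...,2]-.049)<.004)&(g>150)&((im.max(2).astype(int)-im.min(2))<40)&(np.abs((P[...,:2]-[.596,.03])@X)<.03)
S=cv2.morphologyEx(strip.astype(np.uint8),cv2.MORPH_OPEN,np.ones((3,3)))
k,l,st,_=cv2.connectedComponentsWithStats(S); i=1+st[1:,4].argmax(); S=(l==i).astype(np.uint8)
h=cv2.convexHull(cv2.findNonZero(S)); H=cv2.fillConvexPoly(np.zeros_like(S),h,1); H=cv2.erode(H,np.ones((5,5)))
dk=((H>0)&(g<130)).astype(np.uint8); k,l,st,ce=cv2.connectedComponentsWithStats(dk)
for i in range(1,k):
    if st[i,4]>15: p=onz(K,T,*ce[i],.0515); print('rivet?',ce[i].round(1),st[i,2:],p.round(4),'along y',(p[:2]@Y).round(4))
A=(np.abs(P[...,2]-.112)<.004)&(P[...,0]>.58)&(P[...,0]<.66)&(np.abs(P[...,1])<.05)
if A.sum()>50: q=P[A][:,:2]@Y; lo,hi=np.percentile(q,[1,99]); print('arm y',lo,hi,(lo+hi)/2)
E
python3 r.py w3.npz
```

```text
3.75 [0.58289792 0.13484817 0.08168365] 0.2743566985112353 24.60536899510771 [-0.60767792 -1.2467403   6.70156117]
rivet? [418.6 222.4] [ 19  17 248] [0.595  0.0365 0.0515] along y -0.0425
```

>>> step_arm(motion=[[2,0,0.7,0,0],[2,0,1.5,0,0],[2,0,2.3,0,0],[2,0,3.1,0,0],[2,0,3.8,0,0],[2,0,4.1,0,0],[2,0,4.1,0,0],[2,0,4.1,0,0]])

```text
time: 4.55
tool_pos: [0.5884, 0.0938, 0.0817]
tcp_rot: [3.135, 0.203, 0.004]
wrist_force: [0.4, -1.8, 4.9]
width: 0.276
grip_force: 24.6
```

```bash
python3 r.py w4.npz; python3 - <<'E'
from h import *
im=np.load('w4.npz')['im']; cv2.imwrite('pics/w4.png',cv2.resize(im[...,::-1],(800,600),interpolation=cv2.INTER_CUBIC))
E
```

```text
4.6 [0.58841441 0.09376979 0.0816617 ] 0.2684776461123326 24.603152833878994 [-0.69916358 -0.82986247  5.79416744]
rivet? [422.9 226.7] [ 29  31 426] [ 0.5981 -0.0081  0.0515] along y -0.0872
arm y -0.09226122524308293 -0.06667726411526698 -0.07946924467917496
```

View pics/w4.png

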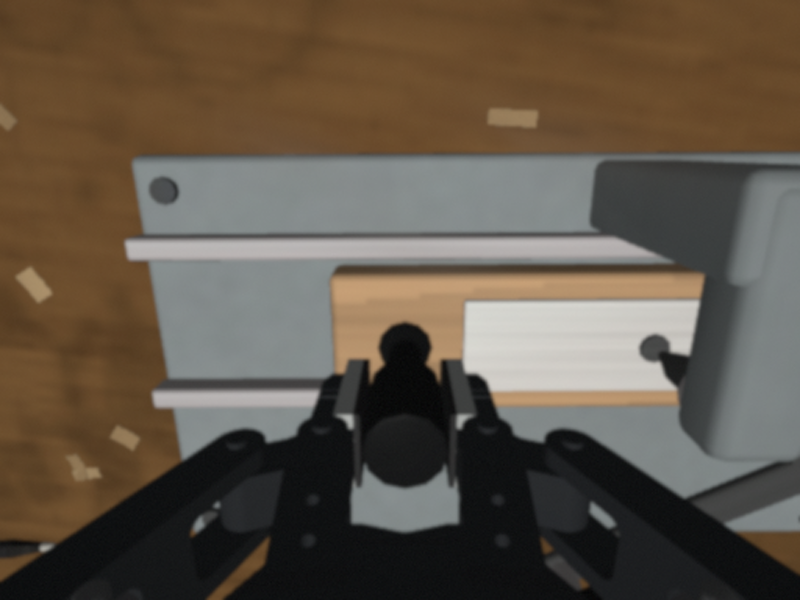

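The wrist view shows the rivet at about (654,348), with the dark punch pointing down-left to it, its tip near (662,353). I'll zoom in to read the tip.

```bash
python3 - <<'E'
from h import *
f=np.load('w4.npz'); im,K,T=f['im'],f['K'],f['T']
c=im[205:260,390:450]; cv2.imwrite('pics/z4.png',cv2.resize(np.clip(c[...,::-1]*1.5,0,255).astype(np.uint8),None,fx=10,fy=10,interpolation=cv2.INTER_CUBIC))
X=np.array([.9912,.1323]);Y=np.array([-.1323,.9912])
p=onz(K,T,654*.64,348*.64,.0515)
for u,v in [(660,352),(664,354)]:
    t=onz(K,T,u*.64,v*.64,.056); print(p,t,'rivet-tip x,y mm',1e3*(p-t)[:2]@X,1e3*(p-t)[:2]@Y)
E
```

```text
[ 0.60031655 -0.00469602  0.0515    ] [ 0.60059498 -0.00466996  0.056     ] rivet-tip x,y mm -0.2794317376003167 0.011004180520964692
[ 0.60031655 -0.00469602  0.0515    ] [ 0.59997208 -0.00645789  0.056     ] rivet-tip x,y mm 0.5745298628149635 1.7007903390562154
```

View pics/z4.png

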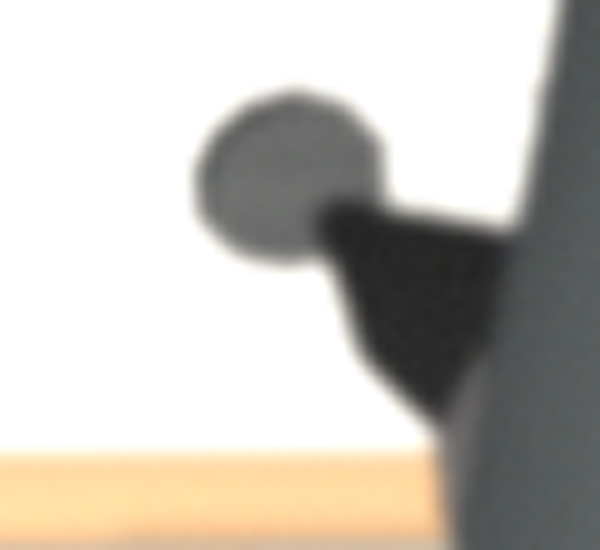

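The tip in the zoom at (325,215) and the rivet centre at about (292,176) agree to within 0.5 mm when cast onto their heights. I release and lift.

>>> step_arm(motion=[[4,0,0,0,0],[5,0,0,0,0],[6,0,0,0,0],[6,0,0,0,0],[6,0,0,-3,0],[6,0,0,-7,0],[6,0,0,-12,0],[6,0,0,-12,0],[6,0,0,-12,0]])

```text
time: 5.5
tool_pos: [0.5886, 0.0943, 0.2024]
tcp_rot: [-3.135, -0.204, -0.007]
wrist_force: [-0.6, -0.3, 0.1]
width: 0.702
grip_force: 0.0
```

```bash
python3 r.py w5.npz; python3 b.py w5.npz | grep tall; python3 - <<'E'
from h import *
im=np.load('w5.npz')['im']; cv2.imwrite('pics/w5.png',cv2.resize(im[...,::-1],(800,600),interpolation=cv2.INTER_CUBIC))
s=bot.read_state();print(s['tool_pos'],s['tcp_rot'])
E
```

```text
5.55 [0.58712233 0.09406462 0.2002633 ] 0.698716298362275 0.0 [ 0.19763688 -0.96832423 -0.92662693]
rivet? [355.6 175.2] [ 6 10 36] [ 0.5995 -0.0022  0.0515] along y -0.0815
arm y -0.09924084545973394 -0.06710955448211994 -0.08317519997092694
tall [381.7 147.8] [ 355  102   59  102 4589] ztop 0.1125 ((630.9227294921875, -0.39589881896972656), (80.9083480834961, 35.55746078491211), 8.092582702636719)
tall [259.1 191.8] [245 173  30  38 880] ztop 0.1186 ((586.7919921875, 94.03289031982422), (23.030677795410156, 23.031761169433594), 56.194026947021484)
tall [493.7 281.7] [ 460  246   52   76 1915] ztop 0.126 ((529.3865356445312, -122.14981079101562), (8.987451553344727, 27.72859001159668), 70.20172119140625)
[0.58712233 0.09406462 0.2002633 ] [-3.13496121e+00 -2.03571350e-01 -3.45741087e-04]
```

View pics/w5.png

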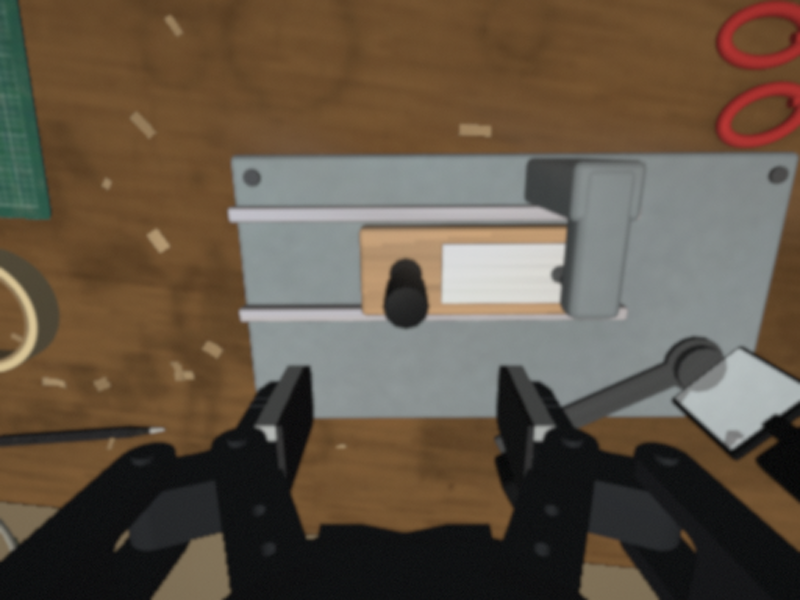

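Released: the knob is now at (405,306) in the picture, world (0.5868, 0.0940), 40.3 mm along -y. That leaves the rivet within about 0.5 mm of the tip line. Next: the camera direction and the mirror angle.

```bash
python3 - <<'E'
from h import *
piv=np.array([.5368,-.1338])
for n in ['w1','w5','top','scene']:
    f=np.load(n+'.npz'); im,d,K,T=[f[k] for k in ('im','d','K','T')]; P=cloud(d,K,T)
    rr=np.hypot(*(P[...,:2]-piv).transpose(2,0,1)); ang=np.degrees(np.arctan2(P[...,1]-piv[1],P[...,0]-piv[0]))
    m=(np.abs(P[...,2]-.081)<.008)&(rr>.1)&(rr<.19)&(ang>90)&(ang<180)
    if m.sum()<15: print(n,m.sum()); continue
    Q=P[m]; r=cv2.minAreaRect((Q[:,:2]*1e3).astype(np.float32)); c=np.array(r[0])/1e3-piv
    print(n,m.sum(),r,np.median(Q[:,2]),'dir',np.degrees(np.arctan2(c[1],c[0])),np.hypot(*c))
    m=(P[...,2]>.0145)&(P[...,2]<.035)&(rr>.035)&(rr<.1)&(ang>90)&(ang<180)&(im.max(2)<110)
    if m.sum()>15: print('  arm dir',np.median(ang[m]),m.sum(),np.median(P[m][:,2]))
a=np.radians(7.6); Rm=np.array([[np.cos(a),-np.sin(a)],[np.sin(a),np.cos(a)]])
t=Rm@[.08,.12]; print('tip dir',np.degrees(np.arctan2(t[1],t[0])))
E
```

```text
w1 663 ((454.38214111328125, -16.192859649658203), (37.334617614746094, 46.012481689453125), 34.385066986083984) 0.08083628354459815 dir 125.02237121521968 0.1436110821798098
  arm dir 124.40862964525024 524 0.01875700365382038
w5 151 ((450.70013427734375, 4.006143093109131), (22.373506546020508, 9.772111892700195), 26.609657287597656) 0.08026254926622889 dir 121.99671979194501 0.16249221504939218
  arm dir 123.86053466171965 923 0.018673108109061032
top 115 ((453.9148254394531, -14.630966186523438), (37.43273162841797, 46.65543746948242), 34.738433837890625) 0.08147176241211063 dir 124.81962145537052 0.14515926006276644
  arm dir 125.80246376681315 62 0.020166203055877574
scene 137 ((452.9897766113281, -16.270366668701172), (38.11992263793945, 48.827308654785156), 36.82229995727539) 0.0802957720598545 dir 125.49261652387811 0.14435154400091688
  arm dir 126.55338423473859 59 0.018662769719225425
tip dir 63.909932474020216
```

Camera direction is about 124.8° and tip direction 63.9°, so the glass must face 94.4°. It now faces 52.6°, so it turns +41.8°. I hover over the bar with the tool twisted +45°.

>>> step_arm(motion=[[6,-1,4,0,8],[6,-3,8,0,16],[6,-5,12.5,0,24],[6,-7,17,0,32],[6,-7.9,21,0,40],[6,-7.9,21.9,0,45],[6,-7.9,21.9,0,45],[6,-7.9,21.9,0,45]])

```text
time: 6.35
tool_pos: [0.5361, -0.1328, 0.1983]
tcp_rot: [-2.975, 1.009, 0.006]
wrist_force: [-0.2, -0.1, -0.1]
width: 0.702
grip_force: 0.0
```

```bash
cat > m.py <<'E'
from h import *
import sys
im,d,K,T,c=cam('wrist'); np.savez(sys.argv[1],im=im,d=d,K=K,T=T); s=bot.read_state()
P=cloud(d,K,T); g=np.array([.5368,-.1338])
M=R.from_rotvec(s['tcp_rot']).as_matrix(); print(s['time'],s['q'][5],s['tool_pos'],'tool y dir',np.degrees(np.arctan2(M[1,1],M[0,1])),s['width'],s['grip_force'],s['wrist_force'])
m=(np.abs(P[...,2]-.149)<.004)&(np.hypot(P[...,0]-g[0],P[...,1]-g[1])<.035)
Q=P[m]; print(m.sum(),np.median(Q[:,2]),r:=cv2.minAreaRect((Q[:,:2]*1e3).astype(np.float32)))
dl=np.append(np.array(r[0])/1e3,.112)-s['tool_pos']; print('shift cm in tool',(M.T@dl*100).round(2))
E
python3 m.py w6.npz; python3 b.py w6.npz | grep tall
```

```text
6.4 1.9368353553074094 [ 0.5363845  -0.13237233  0.19867847] tool y dir -127.44453233672296 0.7022864660666083 0.0 [-0.09551091  0.11176674 -0.62896758]
1148 0.14894772681073154 ((537.244873046875, -134.56491088867188), (11.362405776977539, 49.90856170654297), 52.99755096435547)
shift cm in tool [0.23 0.12 8.67]
tall [ 59.9 189.7] [   5  145  111   94 4949] ztop 0.1124 ((630.872314453125, -1.5755634307861328), (81.8662338256836, 35.94255828857422), 8.042640686035156)
tall [260.7 195.2] [ 251  146   19   94 1491] ztop 0.1494 ((537.244873046875, -134.56491088867188), (11.362405776977539, 49.90856170654297), 52.99755096435547)
tall [ 30.3 290.5] [   5  269   52   43 1289] ztop 0.1181 ((587.53173828125, 93.01514434814453), (23.23361587524414, 23.75389289855957), 41.934329986572266)
```

>>> step_arm(motion=[[6,0.2,0.1,4,0],[6,0.2,0.1,7.5,0],[6,0.2,0.1,8.7,0],[6,0.2,0.1,8.7,0],[1,0.2,0.1,8.7,0],[0.5,0.2,0.1,8.7,0],[0.5,0.2,0.1,8.7,0],[0.5,0.2,0.1,8.7,0],[0.5,0.2,0.1,8.7,0],[0.5,0.2,0.1,8.7,0],[0.5,0.2,0.1,8.7,0]], force=25)

```text
time: 7.5
tool_pos: [0.5389, -0.1367, 0.1153]
tcp_rot: [2.973, -1.01, 0.004]
wrist_force: [-2.9, -3.4, 7.0]
width: 0.143
grip_force: 24.4
```

```bash
python3 m.py w7.npz
```

```text
7.55 1.9351785207551686 [ 0.53890642 -0.13669126  0.11528007] tool y dir -127.5450290204758 0.14215750297160715 24.435637593269348 [-3.13836419 -2.79955553  5.26135258]
3578 0.14898620495878467 ((537.5509643554688, -135.16030883789062), (39.56515121459961, 41.11064529418945), 8.976287841796875)
shift cm in tool [-0.2  -0.04  0.33]
```

>>> step_arm(motion=[[0.5,0,0,0,-4],[0.5,0,0,0,-8],[0.5,0,0,0,-12],[0.5,0,0,0,-16],[0.5,0,0,0,-20],[0.5,0,0,0,-24],[0.5,0,0,0,-28],[0.5,0,0,0,-32],[0.5,0,0,0,-36],[0.5,0,0,0,-40],[0.5,0,0,0,-42],[0.5,0,0,0,-42],[0.5,0,0,0,-42],[0.5,0,0,0,-42],[0.5,0,0,0,-42],[0.5,0,0,0,-42]])

```text
time: 9.15
tool_pos: [0.5396, -0.1353, 0.1153]
tcp_rot: [3.139, 0.121, 0.005]
wrist_force: [-0.3, 2.1, 6.4]
width: 0.149
grip_force: 26.5
```

```bash
python3 m.py w8.npz; python3 - <<'E'
from h import *
im,d,K,T,c=cam('wrist')
cv2.imwrite('pics/w8.png',cv2.resize(im[...,::-1],(800,600),interpolation=cv2.INTER_CUBIC))
P=cloud(d,K,T)
# bar top end parts (dark, top height), knob
m=(np.abs(P[...,2]-.149)<.003)&(np.hypot(P[...,0]-.537,P[...,1]+.1345)<.028)
q=P[m][:,:2]*1e3; print(m.sum()); print(cv2.minAreaRect(q.astype(np.float32)))
k=(np.abs(P[...,2]-.1185)<.004)&(np.hypot(P[...,0]-.587,P[...,1]-.094)<.02)
if k.sum()>20: print('knob',cv2.minAreaRect((P[k][:,:2]*1e3).astype(np.float32)))
E
```

```text
9.2 1.2022667424029856 [ 0.53957026 -0.13533111  0.11531294] tool y dir -85.57754823085256 0.1456727572986978 26.468473076820374 [-1.4515985   2.28197329  6.47428454]
3553 0.1490184541119443 ((537.4288940429688, -134.6217041015625), (39.81149673461914, 41.57896423339844), 50.887115478515625)
shift cm in tool [-0.21 -0.09  0.33]
3144
((537.3294067382812, -134.85159301757812), (39.984153747558594, 41.020050048828125), 50.88324737548828)
```

View pics/w8.png

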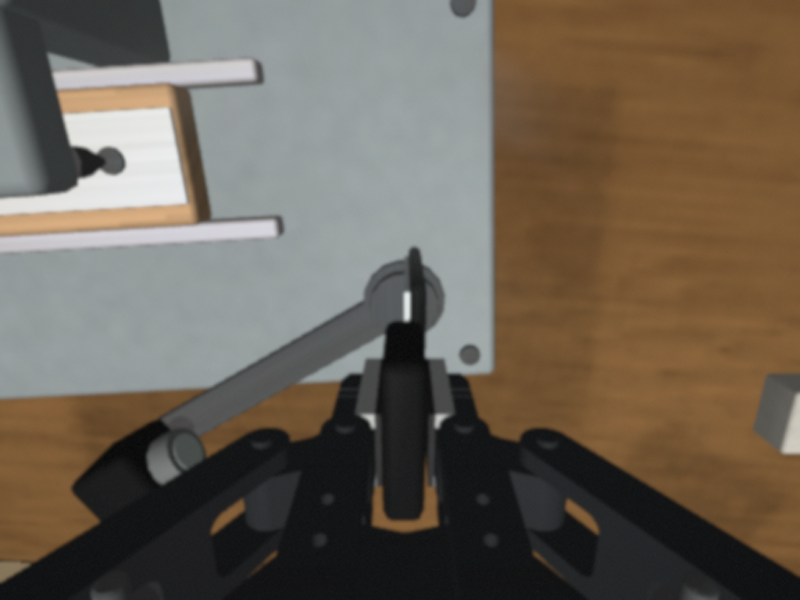

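The picture shows the bar at (404,420), gripped in line with the pads, with the glass facing 180 − 85.6 = 94.4°. The rivet at (112,161) lies under the punch tip at about (103,160), mirror-symmetric to the earlier view. I hand in.

```bash
python3 - <<'E'
from h import *
f=np.load('w8.npz'); K,T=f['K'],f['T']
p=onz(K,T,112*.64,161*.64,.0515); t=onz(K,T,103*.64,160*.64,.056); print(p,t,np.hypot(*(p-t)[:2]))
if np.hypot(*(p-t)[:2])<.004: print(bot.finish_job())
E
```

```text
[ 0.60011326 -0.0066504   0.0515    ] [ 0.60053517 -0.00565559  0.056     ] 0.0010805808788158908
the job is handed in; nothing more can be done
None
```

I handed the job in with the rivet about 1 mm from the punch tip, the knob released, and the gripper holding the mirror at 94.4°, my computed target; the weight and tape were not re-measured, and no verdict was shown.

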